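# Count to the third gap and shelve the carton

### The arm

A 6-joint arm with a two-finger parallel gripper is mounted at the origin on the work surface. World frame = base frame: x ahead of the robot, y to its left, z up, the work surface at z = 0. Lengths are in m, angles in rad, forces in N, time in s.
With the tool pointing down it reaches from about 0.225 to 0.875 m from the base axis. Payload 3.4 kg.
Tool frame: the origin (TCP) lies between the finger pads; the fingertips stand 25 mm ahead of it and the grasp point (between the pads) lies 6 mm ahead of it; z points along the fingers, y is the line along which they close (so a half turn about z gives the same grasp; the last joint's range is limited). The gripper opens to 85 mm and grips with 20 to 120 N. Pads are 22 mm wide; open, the fingers measure 114 mm over their backs; the gripper's body (76 mm by 85 mm) begins 54 mm behind the grasp point. The pads swing forward as they close: fully open they stand 13 mm farther back than shut.
Start: joints at [-1.465, 0.276, 1.505, -0, 1.361, -0.121], TCP at [0.129, -0.56, 0.256] pointing down, gripper open.
Joint ranges: [-2.89, 2.89], [-0.75, 2.08], [0.22, 2.7], [-1.18, 4.32], [0.11, 2.71], [-2.7, 2.7]. Speed limits (rad/s): [2.57, 2.57, 3.14, 3.14, 3.14, 3.14].

### API

Orientations are given as a unit quaternion [w, x, y, z].
In Python, from rig import manip, cams, ticket gives the robot as it stands.
- The arm moves only by the tool step_arm, never from a script. Its argument "increments" is a list of rows, each an object with "dp": the shift along the world's x, y, z each as a share of 0.2 m, from -1 to 1, a list of three; "yaw": the turn about the world's z as a share of 0.15 rad, from -1 to 1; "grip": the opening, from 0 (shut) to 1 (fully open). In form: [{"dp": [tx, ty, tz], "yaw": yaw, "grip": grip}, ...]. A call has 1 to 5 rows; each row shifts and turns the commanded pose from where the row before left it; what a row does not reach is not made up. A row lasts 1/8 s, in which the tool goes at most 62.5 mm and 10.7 degrees, less where a joint would pass 70% of its speed; a pose out of reach is approached as far as the arm can. A call with a number of a shift or a turn outside -1 to 1 is refused whole. A call with a gripper value outside its range is refused whole. The fingers move at their own pace and stop on an object; "squeeze" is the grip in N (left out, the last holds). Time passes only in rows, so rows that do not move let the fingers close. It gives the time, the measured TCP pose, the force, the opening and the grip force at its end, in the units of the state.
- manip.get_state(): the state, without advancing time (a new reading comes with each control period).
- cams.get_image(name): name is "side" or "top"; returns the picture (384x512x3 uint8, blue, green, red); there is no depth.
- cams.get_calibration(name): a dict with "fx", "fy", "cx", "cy" (pixels), "extrinsics" (4x4, takes a point from camera to world coordinates). Camera axes: x right, y up, looking along -z (the intrinsics and any distortion apply to the point x, -y, -z); pixel columns grow to the right and rows downward; lengths in m; the calibration is good to about 2 mm. A picture is of the moment at which its call begins. get_calibration takes no time and is no camera call.
- ticket.sign_off(): hands the job in; it is judged then, once.
The state is a dict: "clock": time; "qpos": joint angles; "qd": joint speeds; "effort": joint torques, N m; "position": TCP position; "ee_rot": TCP orientation; "contact_force": force on the tool from outside, world axes, zero at the start; "moment": the same for the moment, N m; "width": finger opening in m; "gripper_force": force on a finger pad.
Only numpy, scipy, OpenCV 4.12 (cv2) and the standard library are available. Lean on these libraries where they do the work, as an engineer would, in place of code of your own. Each camera call takes 0.05 s, during which the arm holds its last target. There are 200 camera calls.

### The job

Starting at the end of the dispensing rack with the green post, run a fingertip lightly along the sprung rail, from the first gap's white plate across the ribs to the third gap's plate, and stop there without touching the plates beyond. Then push the blue carton along the counter into that third gap, counted from the green post, until it is fully home against the back stop; it must not be picked up, nor put in before the count. Leave the other cartons, bottles and things where they stand.

Things in the scene. Friction and masses are not known exactly. Their poses are not given: they have to be found in the camera images.
- rack: Fixed grey rack, six gaps in a row, open towards the robot (own -x). Origin on the counter, mid-depth, mid-width; x into the gaps, y along the row, z up. Dividers 6 thick, 40 high, at y = -150, -100 ... 150; gaps centred at y = +-25, +-75, +-125, 44 clear, from rounded noses at x = -43 to the stop face at x = 40. No floor: things slide on the counter. Housing behind: x 40 to 72, 48 high.
- rail (a joint): Sprung rail along the back of the rack, white plates and black ribs, 26 wide, 300 long, centred at x = 56 in the rack's frame, plate tops 72 above the counter. It sinks straight down as a whole: 0 = up, 0.010 m = bottomed. It needs about 2 N to start, then 0.45 N more per mm, and springs back.
- green_post: Fixed upright post with a bright green cap (26 across, top 88 high) just beyond one end of the rail, 170 from its middle; the count starts at this end. Which end varies. Origin on the counter under its axis.
- grey_post: The same post with a grey cap, at the other end of the rail. Fixed.
- plate1 (a point): Centre of the top face of a flat white plate of the rail, 26 by 40 (along the rail), behind the gap at y = 125 in the rack's frame. Between neighbouring plates a rounded black rib crosses the rail (12 radius, crest 2 above the plates). (Numbered from the rack's +y end, not from the green post.)
- plate2 (a point): Centre of the top face of a flat white plate of the rail, 26 by 40 (along the rail), behind the gap at y = 75 in the rack's frame. Between neighbouring plates a rounded black rib crosses the rail (12 radius, crest 2 above the plates). (Numbered from the rack's +y end, not from the green post.)
- plate3 (a point): Centre of the top face of a flat white plate of the rail, 26 by 40 (along the rail), behind the gap at y = 25 in the rack's frame. Between neighbouring plates a rounded black rib crosses the rail (12 radius, crest 2 above the plates). (Numbered from the rack's +y end, not from the green post.)
- plate4 (a point): Centre of the top face of a flat white plate of the rail, 26 by 40 (along the rail), behind the gap at y = -25 in the rack's frame. Between neighbouring plates a rounded black rib crosses the rail (12 radius, crest 2 above the plates). (Numbered from the rack's +y end, not from the green post.)
- plate5 (a point): Centre of the top face of a flat white plate of the rail, 26 by 40 (along the rail), behind the gap at y = -75 in the rack's frame. Between neighbouring plates a rounded black rib crosses the rail (12 radius, crest 2 above the plates). (Numbered from the rack's +y end, not from the green post.)
- plate6 (a point): Centre of the top face of a flat white plate of the rail, 26 by 40 (along the rail), behind the gap at y = -125 in the rack's frame. Between neighbouring plates a rounded black rib crosses the rail (12 radius, crest 2 above the plates). (Numbered from the rack's +y end, not from the green post.)
- carton_mid (a point): Centre of the loose blue carton with a pale band, 84 long (own x) by 34 wide (own y) by 46 high, about 90 g, standing on the counter in front of the rack's mouths, its long axis roughly along the gaps. This point is half-way up (23 above its underside). Fully home, its far end is at the stop face and its near end stands about 1 proud of the divider noses.
- carton_red_mid (a point): Centre (23 up) of a white carton with red band, same size, loose, already home in one gap (rack y = +75). Not to be disturbed.
- carton_yellow_mid (a point): Centre (23 up) of a white carton with yellow band, same size, loose, already home in one gap (rack y = -125). Not to be disturbed.
- amber_bottle: Loose amber pill jar, 44 across, 85 high, origin under its centre. Bystander.
- white_jar: Loose white jar with blue cap, 54 across, 60 high, origin under its centre. Bystander.
- tall_bottle: Loose amber bottle, 56 across, 130 high, origin under its centre. Bystander.
- dose_cup: Loose blue dose cup, 44 across, 35 high, origin under its centre. Bystander.
- spatula: Loose steel spatula lying flat, 180 long along its own x. Bystander.
Not all that is in view belongs to the job. Of the things shaped like the part that bears carton_mid, the blue one is meant. Leave any purple look-alike of the part that bears carton_yellow_mid alone.

How it is judged:
By the outcome, as a careful person would: the job done as asked, in the order asked, and still so for the second after the job is handed in, with the robot touching nothing.
It also fails if it takes over 58 s, if anything falls off the work surface, if the arm or the gripper's body presses on something with over 40 N, if the wrist force passes 120 N, or if a joint passes its speed limit or range.

## Working session

There is one attempt and no reset: what is moved stays moved. The work goes in short steps, Python scripts to look and compute and a tool call to move; the robot and the scene stay as the last step left them, time stands still between calls to the robot, and variables do not carry over. Pictures are saved under pics/ and viewed, at most 10 in all, crops included, and the job is handed in when it is done.

Besides the shell and the picture viewer there is one more tool, called after "Emit:" by a JSON object that holds its "fn" and its "kwargs". step_arm: Moves the arm, as the interface text tells. Shift numbers are shares of 0.2 m and turn numbers shares of 0.15 rad, none past 1 either way. Its arguments: {"type":"object","properties":{"increments":{"type":"array"},"squeeze":{"type":"number"}},"required":["increments"]}

```bash
mkdir -p pics; python3 - <<'E'
from rig import manip,cams
import cv2,numpy as np
for n in("top","side"):
    cv2.imwrite(f"pics/{n}0.png",cams.get_image(n)); c=cams.get_calibration(n)
    print(n,{k:np.round(v,3).tolist() for k,v in c.items()})
s=manip.get_state();print(s)
E
```

```text
top {'fx': 409.841, 'fy': 409.841, 'cx': 252.464, 'cy': 191.109, 'extrinsics': [[0.018, 0.991, -0.136, 0.324], [-1.0, 0.018, -0.001, 0.003], [0.001, 0.136, 0.991, 1.396], [0.0, 0.0, 0.0, 1.0]]}
side {'fx': 418.238, 'fy': 418.238, 'cx': 250.761, 'cy': 190.652, 'extrinsics': [[0.984, 0.112, -0.137, 0.348], [-0.177, 0.62, -0.765, -0.83], [-0.0, 0.777, 0.63, 0.737], [0.0, 0.0, 0.0, 1.0]]}
{'clock': 0.1, 'qpos': array([-1.46501275e+00,  2.76550116e-01,  1.50604458e+00, -2.29957971e-05,
        1.36071556e+00, -1.21016368e-01]), 'qd': array([-1.15200404e-03, -2.24801422e-03, -4.98895076e-03,  8.64016828e-06,
       -1.03318449e-03,  2.27456310e-04]), 'effort': array([ 1.65179656e-03, -4.17698872e+01, -2.46404725e+01, -1.80509278e-04,
        5.81931658e-03,  1.71625658e-05]), 'position': array([ 0.12922486, -0.55982727,  0.25550055]), 'ee_rot': array([-8.58860752e-04,  9.93576471e-01,  1.13159436e-01, -4.70182165e-06]), 'contact_force': array([ 0.2013998 , -0.02353148,  0.0593829 ]), 'moment': array([-0.05764043,  0.05443507,  0.01421244]), 'gripper_force': 0.0, 'width': 0.08517911017162594}
```

View pics/top0.png

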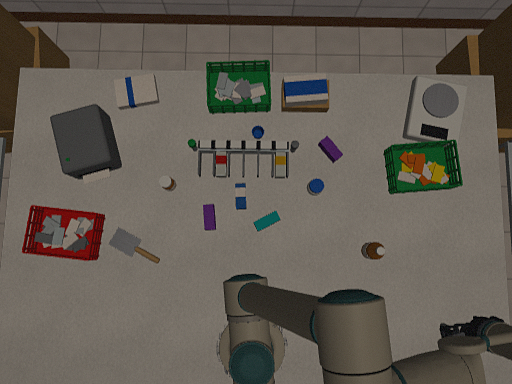

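View pics/side0.png

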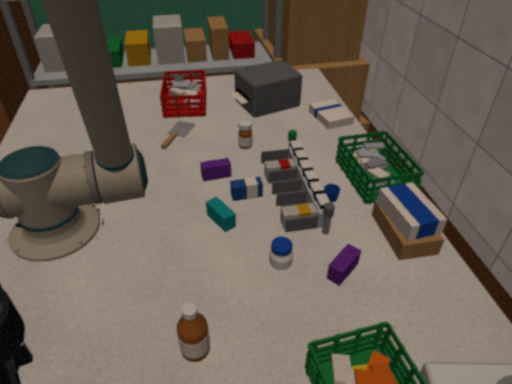

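The top view shows the green cap at (193,143), the grey cap at (294,146), red and yellow cartons home at (221,160) and (280,160), and the blue carton at (240,195). The purple (209,217) and (330,149) and teal (266,221) look-alikes aren't meant; only (240,195) is blue with a pale band. The green post is at the rack's +y end, so the third gap is the one at plate3, y=+25. I'll measure next and confirm in one crop.

```bash
cat > h.py <<'E'
import cv2,numpy as np
from rig import manip,cams
def ray(n,uv,z):
    c=cams.get_calibration(n);E=np.array(c["extrinsics"])
    d=E[:3,:3]@np.array([(uv[0]-c["cx"])/c["fx"],-(uv[1]-c["cy"])/c["fy"],-1]);o=E[:3,3]
    return (o+d*(z-o[2])/d[2])[:2]
def pix(n,p):
    c=cams.get_calibration(n);E=np.array(c["extrinsics"])
    q=E[:3,:3].T@(np.array(p)-E[:3,3]);return np.array([c["cx"]+c["fx"]*q[0]/-q[2],c["cy"]-c["fy"]*q[1]/-q[2]])
def blob(im,lo,hi,roi):
    x0,y0,x1,y1=roi;m=cv2.inRange(cv2.cvtColor(im[y0:y1,x0:x1],cv2.COLOR_BGR2HSV),lo,hi)
    cs,_=cv2.findContours(m,cv2.RETR_EXTERNAL,cv2.CHAIN_APPROX_NONE);k=max(cs,key=cv2.contourArea)
    M=cv2.moments(m,True);return np.array([M['m10']/M['m00']+x0,M['m01']/M['m00']+y0]),M['m00'],m
E
python3 - <<'E'
from h import *
t=cams.get_image("top");s=cams.get_image("side")
g,a,_=blob(t,(45,90,40),(90,255,255),(185,135,202,152));gs,b,_=blob(s,(45,90,40),(90,255,255),(284,126,300,145))
print("green",g,a,ray("top",g,.086),gs,b,ray("side",gs,.086))
# blue ends of carton
for n,im,roi in(("top",t,(230,178,250,214)),("side",s,(226,172,268,204))):
    c,a,m=blob(im,(100,100,40),(125,255,255),roi);pts=np.argwhere(m)[:,::-1]+roi[:2]
    print(n,c,a,cv2.minAreaRect(pts.astype(np.float32)),ray(n,c,.046))
cr=cv2.resize(t[130:225,180:310],None,fx=6,fy=6,interpolation=cv2.INTER_CUBIC)
cv2.imwrite("pics/c1.png",cr)
cr=cv2.resize(s[120:240,190:350],None,fx=5,fy=5,interpolation=cv2.INTER_CUBIC)
cv2.imwrite("pics/c2.png",cr)
E
```

```text
green [191.13333333 142.6       ] 45.0 [0.66070966 0.20894177] [291.80701754 134.8245614 ] 57.0 [0.65616498 0.19730481]
top [240.33112583 198.91390728] 151.0 ((240.0, 196.0), (24.0, 10.0), 90.0) [0.48244493 0.04491819]
side [242.15635179 188.73615635] 307.0 ((246.54617309570312, 188.36924743652344), (18.729244232177734, 30.26447296142578), 82.87498474121094) [0.47805297 0.02114429]
```

View pics/c1.png

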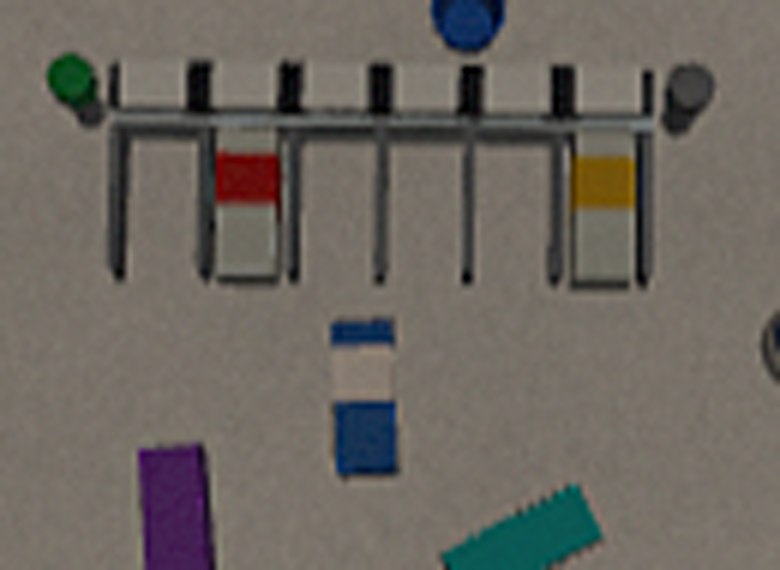

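View pics/c2.png

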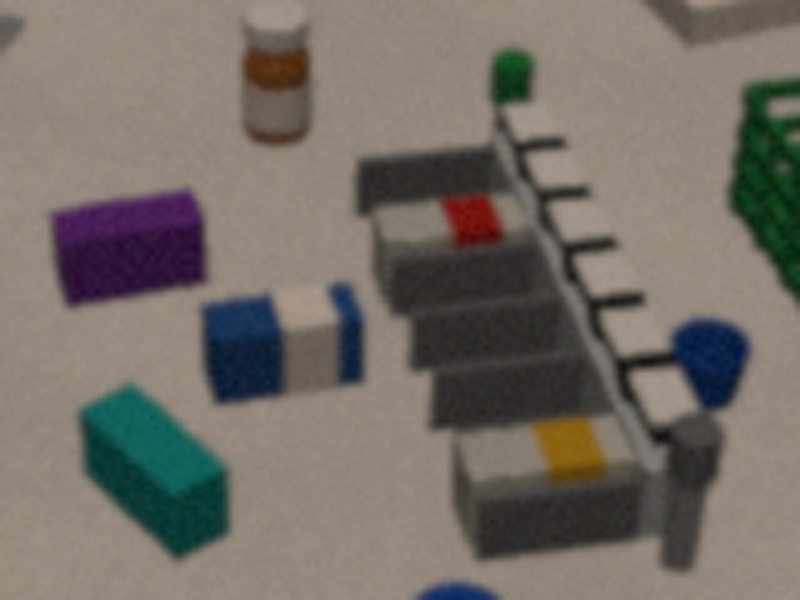

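The crops confirm the blue carton: its top face in c1 spans (332,320)–(398,472), just left of the mouth of gap 3 (dividers at 293 and 380). Red is home in gap 2 and gap 3 is empty. The ribs sit at 200, 290, 380, 471 and 563.

```bash
python3 - <<'E'
from h import *
T=lambda x,y,z:ray("top",(x/6-.42+180,y/6-.42+130),z)
S=lambda x,y,z:ray("side",(x/5-.4+190,y/5-.4+120),z)
r=np.array([T(200,87,.073),T(290,87,.073),T(380,88,.073),T(471,89,.073),T(563,90,.073)])
print("ribs\n",r.round(4))
d=r[0]-r[-1];print("yaw",np.arctan2(-d[0],d[1]))
print("noses",np.array([T(x,y,.04) for x,y in((119,280),(206,280),(293,280),(380,282),(467,282),(555,283),(643,284))]).round(4).tolist())
print("posts",T(71,77,.088),T(690,87,.088))
print("carton",np.array([T(x,y,.046) for x,y in((332,320),(394,318),(398,471),(338,472))]).round(4).tolist())
print("carton side",np.array([S(x,y,.046) for x,y in((204,306),(214,345+0),(335,288),(352,284),(362,322),)]).round(4).tolist())
print("side ribs", np.array([S(x,y,.073) for x,y in((545,143),(568,192),(593,245),(620,300),(650,360))]).round(4).tolist())
print("side redbox",S(0,0,.046))
E
```

```text
ribs
 [[ 0.6603  0.1387]
 [ 0.6612  0.0891]
 [ 0.6615  0.0395]
 [ 0.6618 -0.0107]
 [ 0.6622 -0.0615]]
yaw 0.00932635576963064
noses [[0.5573, 0.184], [0.5581, 0.1354], [0.559, 0.0867], [0.5587, 0.0381], [0.5596, -0.0106], [0.5599, -0.0598], [0.5602, -0.109]]
posts [0.66083843 0.20773502] [ 0.66125488 -0.12996809]
carton [[0.5358, 0.0641], [0.5375, 0.0297], [0.4523, 0.0258], [0.4511, 0.0588]]
carton side [[0.4523, 0.0606], [0.4528, 0.0263], [0.525, 0.0638], [0.5348, 0.0657], [0.5336, 0.0317]]
side ribs [[0.6631, 0.1432], [0.6626, 0.0929], [0.6622, 0.0419], [0.6623, -0.0075], [0.6627, -0.0579]]
side redbox [0.36542056 0.4137627 ]
```

Emit:
{"fn": "step_arm", "kwargs": {"increments": [{"dp": [0.1325,0.181,0],"yaw": -0.073,"grip": 0},{"dp": [0.1325,0.181,0],"yaw": -0.073,"grip": 0},{"dp": [0.1325,0.181,0],"yaw": -0.073,"grip": 0},{"dp": [0.1325,0.181,0],"yaw": -0.073,"grip": 0},{"dp": [0.1325,0.181,0],"yaw": -0.073,"grip": 0}], "squeeze": 20}}

```text
clock: 0.82
position: [0.2624, -0.378, 0.2562]
ee_rot: [0.0, 0.996, 0.086, 0.0]
contact_force: [-0.5, -0.4, 0.2]
width: -0.0001
gripper_force: 0.0
```

Emit:
{"fn": "step_arm", "kwargs": {"increments": [{"dp": [0.1325,0.181,0],"yaw": -0.073,"grip": 0},{"dp": [0.1325,0.181,0],"yaw": -0.073,"grip": 0},{"dp": [0.1325,0.181,0],"yaw": -0.073,"grip": 0},{"dp": [0.1325,0.181,0],"yaw": -0.073,"grip": 0},{"dp": [0.1325,0.181,0],"yaw": -0.073,"grip": 0}]}}

```text
clock: 1.45
position: [0.3949, -0.197, 0.2564]
ee_rot: [0.0, 0.998, 0.058, 0.0]
contact_force: [-0.8, 0.5, 1.0]
width: 0.0003
gripper_force: 0.0
```

Emit:
{"fn": "step_arm", "kwargs": {"increments": [{"dp": [0.1325,0.181,0],"yaw": -0.073,"grip": 0},{"dp": [0.1325,0.181,0],"yaw": -0.073,"grip": 0},{"dp": [0.1325,0.181,0],"yaw": -0.073,"grip": 0},{"dp": [0.1325,0.181,0],"yaw": -0.073,"grip": 0},{"dp": [0.1325,0.181,0],"yaw": -0.073,"grip": 0}]}}

```text
clock: 2.08
position: [0.5275, -0.016, 0.2562]
ee_rot: [0.0, 1.0, 0.031, -0.0]
contact_force: [0.4, 0.2, 0.3]
width: -0.0003
gripper_force: 0.0
```

Emit:
{"fn": "step_arm", "kwargs": {"increments": [{"dp": [0.1325,0.1805,-0.1],"yaw": -0.072,"grip": 0},{"dp": [0.1325,0.1805,-0.1],"yaw": -0.072,"grip": 0},{"dp": [0.1325,0.1805,-0.1],"yaw": -0.072,"grip": 0},{"dp": [0.1325,0.1805,-0.1],"yaw": -0.072,"grip": 0},{"dp": [0.1325,0.1805,-0.1],"yaw": -0.072,"grip": 0}]}}

```text
clock: 2.7
position: [0.66, 0.1644, 0.1553]
ee_rot: [0.0, 1.0, 0.004, -0.0]
contact_force: [0.0, 0.1, 0.5]
width: 0.0001
gripper_force: 0.0
```

Emit:
{"fn": "step_arm", "kwargs": {"increments": [{"dp": [0,0,-0.05],"yaw": 0,"grip": 0},{"dp": [0,0,-0.05],"yaw": 0,"grip": 0},{"dp": [0,0,-0.05],"yaw": 0,"grip": 0},{"dp": [0,0,-0.05],"yaw": 0,"grip": 0},{"dp": [0,0,0],"yaw": 0,"grip": 0}]}}

```text
clock: 3.32
position: [0.6585, 0.1624, 0.1157]
ee_rot: [0.0, 1.0, 0.004, -0.001]
contact_force: [0.3, -0.1, -0.2]
width: 0.0002
gripper_force: 0.0
```

```bash
python3 - <<'E'
from h import *
print(manip.get_state()["position"])
t=cams.get_image("top");s=cams.get_image("side")
a=cv2.resize(t[110:200,170:270],(400,360),interpolation=cv2.INTER_CUBIC);b=cv2.resize(s[80:180,240:350],(396,360),interpolation=cv2.INTER_CUBIC)
cv2.imwrite("pics/d.png",np.hstack([a,b]))
E
```

```text
[0.65852746 0.16244348 0.11565734]
```

View pics/d.png

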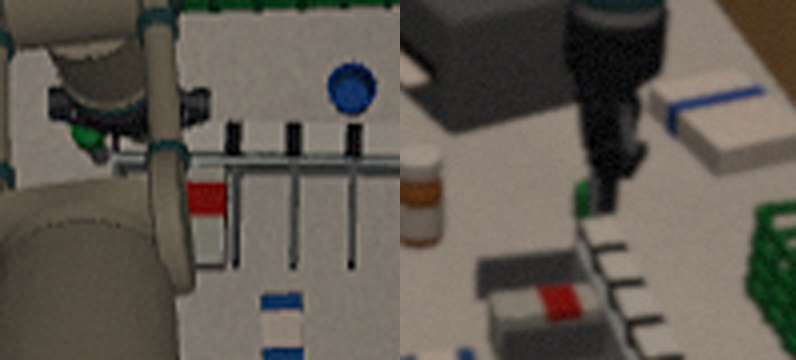

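The fingertips (side crop around (604,213)) are just above plate 1, with the green cap behind them at (583,200) and clear. I'll lower gently.

Emit:
{"fn": "step_arm", "kwargs": {"increments": [{"dp": [0.008,0.006,-0.025],"yaw": 0,"grip": 0},{"dp": [0,0,-0.025],"yaw": 0,"grip": 0},{"dp": [0,0,-0.02],"yaw": 0,"grip": 0},{"dp": [0,0,-0.01],"yaw": 0,"grip": 0},{"dp": [0,0,0],"yaw": 0,"grip": 0}]}}

```text
clock: 4.05
position: [0.6608, 0.1644, 0.1]
ee_rot: [0.0, 1.0, 0.004, -0.0]
contact_force: [0.2, -0.0, -0.1]
width: 0.0003
gripper_force: 0.0
```

Emit:
{"fn": "step_arm", "kwargs": {"increments": [{"dp": [0,0,-0.01],"yaw": 0,"grip": 0},{"dp": [0,0,0],"yaw": 0,"grip": 0}]}}

```text
clock: 4.3
position: [0.6608, 0.1644, 0.0982]
ee_rot: [0.0, 1.0, 0.004, -0.0]
contact_force: [-0.8, -0.1, 0.7]
width: -0.0004
gripper_force: 0.0
```

Emit:
{"fn": "step_arm", "kwargs": {"increments": [{"dp": [0,0,-0.01],"yaw": 0,"grip": 0},{"dp": [0,0,0],"yaw": 0,"grip": 0}]}}

```text
clock: 4.55
position: [0.6611, 0.1644, 0.0967]
ee_rot: [-0.0, 1.0, 0.004, 0.0]
contact_force: [-0.8, 0.7, 2.7]
width: 0.0001
gripper_force: 1.2
```

Emit:
{"fn": "step_arm", "kwargs": {"increments": [{"dp": [0,0,-0.01],"yaw": 0,"grip": 0},{"dp": [0,0,0],"yaw": 0,"grip": 0}]}}

```text
clock: 4.8
position: [0.6611, 0.1644, 0.0946]
ee_rot: [-0.0, 1.0, 0.004, 0.0]
contact_force: [-0.0, 1.1, 3.0]
width: -0.0
gripper_force: 1.7
```

Emit:
{"fn": "step_arm", "kwargs": {"increments": [{"dp": [0,-0.04,0],"yaw": 0,"grip": 0},{"dp": [0,-0.04,0],"yaw": 0,"grip": 0},{"dp": [0,-0.04,0],"yaw": 0,"grip": 0}]}}

```text
clock: 5.18
position: [0.6611, 0.1404, 0.0947]
ee_rot: [-0.0, 1.0, 0.004, 0.0]
contact_force: [0.5, 2.2, 4.7]
width: -0.0
gripper_force: 2.1
```

Emit:
{"fn": "step_arm", "kwargs": {"increments": [{"dp": [0,-0.04,0],"yaw": 0,"grip": 0},{"dp": [0,-0.04,0],"yaw": 0,"grip": 0},{"dp": [0,-0.04,0],"yaw": 0,"grip": 0}]}}

```text
clock: 5.55
position: [0.6608, 0.1157, 0.0942]
ee_rot: [0.0, 1.0, 0.004, -0.0]
contact_force: [-0.8, 2.6, 2.8]
width: -0.0001
gripper_force: 1.7
```

Emit:
{"fn": "step_arm", "kwargs": {"increments": [{"dp": [0,-0.04,0],"yaw": 0,"grip": 0},{"dp": [0,-0.04,0],"yaw": 0,"grip": 0},{"dp": [0,-0.04,0],"yaw": 0,"grip": 0}]}}

```text
clock: 5.92
position: [0.6609, 0.0924, 0.0944]
ee_rot: [-0.0, 1.0, 0.004, 0.0]
contact_force: [0.1, 3.2, 3.8]
width: -0.0002
gripper_force: 2.1
```

Emit:
{"fn": "step_arm", "kwargs": {"increments": [{"dp": [0,-0.04,0],"yaw": 0,"grip": 0},{"dp": [0,-0.04,0],"yaw": 0,"grip": 0},{"dp": [0,-0.035,0],"yaw": 0,"grip": 0}]}}

```text
clock: 6.3
position: [0.6608, 0.0687, 0.0942]
ee_rot: [0.0, 1.0, 0.004, -0.0]
contact_force: [-0.3, 2.5, 2.7]
width: 0.0001
gripper_force: 1.7
```

Emit:
{"fn": "step_arm", "kwargs": {"increments": [{"dp": [0,-0.02,0],"yaw": 0,"grip": 0},{"dp": [0,0,0],"yaw": 0,"grip": 0}]}}

```text
clock: 6.55
position: [0.6608, 0.0644, 0.0942]
ee_rot: [0.001, 1.0, 0.004, -0.0]
contact_force: [-0.3, -0.2, 3.7]
width: 0.0001
gripper_force: 1.7
```

Emit:
{"fn": "step_arm", "kwargs": {"increments": [{"dp": [0,0,0.05],"yaw": 0,"grip": 0},{"dp": [0,0,0.15],"yaw": 0,"grip": 0},{"dp": [0,0,0.2],"yaw": 0,"grip": 0},{"dp": [-0.25,-0.05,0.1],"yaw": 0,"grip": 0},{"dp": [-0.25,-0.05,0],"yaw": 0,"grip": 0}]}}

```text
clock: 7.18
position: [0.5608, 0.045, 0.1961]
ee_rot: [0.001, 1.0, 0.005, 0.002]
contact_force: [-0.6, -0.1, -0.0]
width: 0.0001
gripper_force: 0.0
```

Emit:
{"fn": "step_arm", "kwargs": {"increments": [{"dp": [-0.177,-0.125,0],"yaw": 0,"grip": 0},{"dp": [-0.177,-0.125,-0.1],"yaw": 0,"grip": 0},{"dp": [0,0,-0.25],"yaw": 0,"grip": 0},{"dp": [0,0,-0.25],"yaw": 0,"grip": 0},{"dp": [0,0,-0.2],"yaw": 0,"grip": 0}]}}

```text
clock: 7.8
position: [0.4891, -0.0047, 0.033]
ee_rot: [0.0, 1.0, 0.004, -0.001]
contact_force: [0.3, -0.2, -0.2]
width: -0.0002
gripper_force: 0.0
```

Emit:
{"fn": "step_arm", "kwargs": {"increments": [{"dp": [0,0.03,0],"yaw": 0,"grip": 0},{"dp": [0,0.03,0],"yaw": 0,"grip": 0},{"dp": [0,0.03,0],"yaw": 0,"grip": 0},{"dp": [0,0.02,0],"yaw": 0,"grip": 0}]}}

```text
clock: 8.3
position: [0.4911, 0.0177, 0.0357]
ee_rot: [0.0, 1.0, 0.005, 0.001]
contact_force: [-0.0, -1.3, 0.6]
width: -0.0001
gripper_force: 0.5
```

Emit:
{"fn": "step_arm", "kwargs": {"increments": [{"dp": [0,0.02,0],"yaw": 0,"grip": 0},{"dp": [0,0.02,0],"yaw": 0,"grip": 0},{"dp": [0,0,0],"yaw": 0,"grip": 0}]}}

```text
clock: 8.68
position: [0.4902, 0.0257, 0.0344]
ee_rot: [-0.0, 1.0, 0.004, 0.0]
contact_force: [-0.4, -0.5, 0.1]
width: 0.0004
gripper_force: 0.2
```

Emit:
{"fn": "step_arm", "kwargs": {"increments": [{"dp": [0,0.015,0],"yaw": 0,"grip": 0},{"dp": [0,0.011,0],"yaw": 0,"grip": 0},{"dp": [0,0,0],"yaw": 0,"grip": 0}]}}

```text
clock: 9.05
position: [0.49, 0.0308, 0.0342]
ee_rot: [-0.0, 1.0, 0.004, -0.0]
contact_force: [0.5, -1.2, -1.1]
width: -0.0002
gripper_force: 0.2
```

Emit:
{"fn": "step_arm", "kwargs": {"increments": [{"dp": [0,-0.04,0],"yaw": 0,"grip": 0},{"dp": [0,-0.1,0],"yaw": 0,"grip": 0},{"dp": [-0.1,0,0.25],"yaw": 0,"grip": 0},{"dp": [-0.25,0,0.2],"yaw": 0,"grip": 0},{"dp": [-0.2,0,0],"yaw": 0,"grip": 0}]}}

```text
clock: 9.68
position: [0.3816, 0.0019, 0.1255]
ee_rot: [0.001, 1.0, 0.004, 0.003]
contact_force: [-0.8, -0.5, -1.1]
width: 0.0001
gripper_force: 0.0
```

```bash
python3 - <<'E'
from h import *
t=cams.get_image("top");s=cams.get_image("side")
a=cv2.resize(t[130:225,200:270],(420,570),interpolation=cv2.INTER_CUBIC);b=cv2.resize(s[140:215,210:285],(375,375),interpolation=cv2.INTER_CUBIC)
cv2.imwrite("pics/e.png",np.hstack([a,np.vstack([b,np.zeros((195,375,3),np.uint8)])]))
E
```

```text
(no output)
```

View pics/e.png

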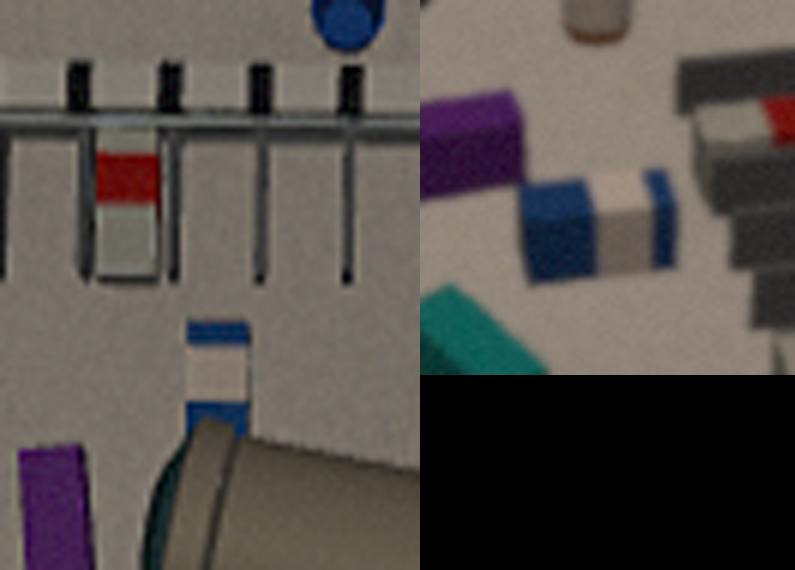

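The carton (left panel x 187–249, centre 218) is now straight and in line with gap 3 (dividers 174 and 260, centre 217). Next I'll push it from behind.

Emit:
{"fn": "step_arm", "kwargs": {"increments": [{"dp": [0.05,0.15,0],"yaw": 0,"grip": 0},{"dp": [0.05,0.15,0],"yaw": 0,"grip": 0},{"dp": [0,0,-0.2],"yaw": 0,"grip": 0},{"dp": [0,0,-0.2],"yaw": 0,"grip": 0},{"dp": [0,0,-0.05],"yaw": 0,"grip": 0}]}}

```text
clock: 10.4
position: [0.4, 0.0625, 0.0315]
ee_rot: [-0.0, 1.0, 0.004, -0.002]
contact_force: [-0.5, 0.2, 0.2]
width: -0.0001
gripper_force: 0.0
```

Emit:
{"fn": "step_arm", "kwargs": {"increments": [{"dp": [0.06,0,0],"yaw": 0,"grip": 0},{"dp": [0.06,0,0],"yaw": 0,"grip": 0},{"dp": [0.03,0,0],"yaw": 0,"grip": 0},{"dp": [0.03,0,0],"yaw": 0,"grip": 0},{"dp": [0.03,0,0],"yaw": 0,"grip": 0}]}}

```text
clock: 11.02
position: [0.4432, 0.0626, 0.0336]
ee_rot: [0.0, 1.0, 0.004, -0.0]
contact_force: [-1.6, -0.0, 0.3]
width: -0.0001
gripper_force: 0.5
```

Emit:
{"fn": "step_arm", "kwargs": {"increments": [{"dp": [0.03,0,0],"yaw": 0,"grip": 0},{"dp": [0.03,0,0],"yaw": 0,"grip": 0},{"dp": [0.03,0,0],"yaw": 0,"grip": 0},{"dp": [0,0,0],"yaw": 0,"grip": 0}]}}

```text
clock: 11.52
position: [0.4623, 0.0626, 0.0334]
ee_rot: [0.0, 1.0, 0.004, 0.001]
contact_force: [0.0, 0.2, -0.2]
width: 0.0001
gripper_force: 0.0
```

Emit:
{"fn": "step_arm", "kwargs": {"increments": [{"dp": [0.025,0,0],"yaw": 0,"grip": 0},{"dp": [0.025,0,0],"yaw": 0,"grip": 0},{"dp": [0.025,0,0],"yaw": 0,"grip": 0},{"dp": [0.025,0,0],"yaw": 0,"grip": 0}]}}

```text
clock: 12.02
position: [0.4817, 0.0626, 0.0334]
ee_rot: [0.0, 1.0, 0.004, 0.0]
contact_force: [-0.1, -0.7, -0.2]
width: -0.0001
gripper_force: 0.3
```

```bash
python3 - <<'E'
from h import *
t=cams.get_image("top");s=cams.get_image("side")
a=cv2.resize(t[130:225,200:270],(420,570),interpolation=cv2.INTER_CUBIC);b=cv2.resize(s[140:215,210:285],(375,375),interpolation=cv2.INTER_CUBIC)
cv2.imwrite("pics/f.png",np.hstack([a,np.vstack([b,np.zeros((195,375,3),np.uint8)])]))
E
```

```text
(no output)
```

View pics/f.png

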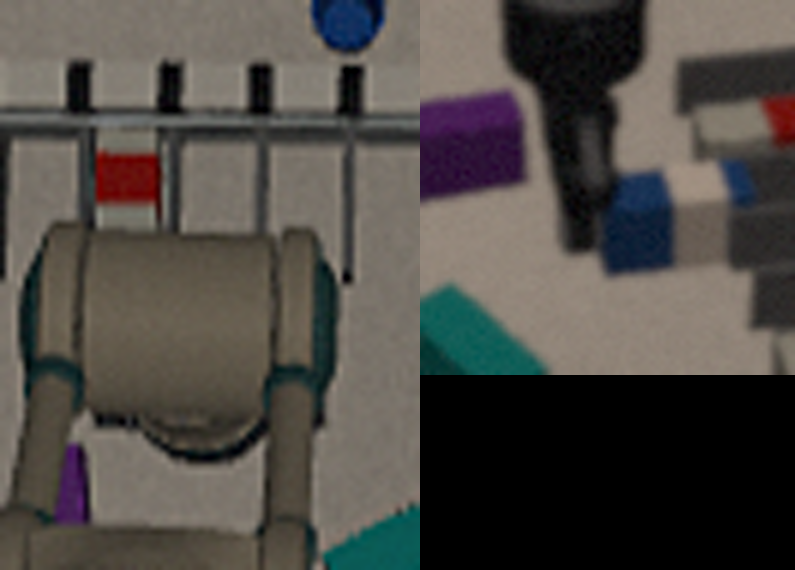

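The side panel shows the carton (605–755) entering the third gap cleanly, with the fingertips behind it. I'll carry on to the stop, expected at TCP x≈0.549.

Emit:
{"fn": "step_arm", "kwargs": {"increments": [{"dp": [0.04,0,0],"yaw": 0,"grip": 0},{"dp": [0.04,0,0],"yaw": 0,"grip": 0},{"dp": [0.04,0,0],"yaw": 0,"grip": 0},{"dp": [0.04,0,0],"yaw": 0,"grip": 0}]}}

```text
clock: 12.62
position: [0.5138, 0.0626, 0.0334]
ee_rot: [0.0, 1.0, 0.004, -0.0]
contact_force: [-0.9, -0.9, 0.8]
width: -0.0002
gripper_force: 0.5
```

Emit:
{"fn": "step_arm", "kwargs": {"increments": [{"dp": [0.04,0,0],"yaw": 0,"grip": 0},{"dp": [0.04,0,0],"yaw": 0,"grip": 0},{"dp": [0.03,0,0],"yaw": 0,"grip": 0},{"dp": [0.02,0,0],"yaw": 0,"grip": 0}]}}

```text
clock: 13.12
position: [0.5397, 0.0626, 0.0333]
ee_rot: [0.0, 1.0, 0.004, -0.0]
contact_force: [-1.4, -0.8, 0.0]
width: 0.0002
gripper_force: 0.5
```

Emit:
{"fn": "step_arm", "kwargs": {"increments": [{"dp": [0.015,0,0],"yaw": 0,"grip": 0},{"dp": [0.01,0,0],"yaw": 0,"grip": 0},{"dp": [0,0,0],"yaw": 0,"grip": 0}]}}

```text
clock: 13.5
position: [0.5446, 0.0626, 0.0334]
ee_rot: [0.0, 1.0, 0.004, 0.0]
contact_force: [0.2, 0.0, 0.6]
width: -0.0003
gripper_force: 0.0
```

Emit:
{"fn": "step_arm", "kwargs": {"increments": [{"dp": [0.01,0,0],"yaw": 0,"grip": 0},{"dp": [0.01,0,0],"yaw": 0,"grip": 0}]}}

```text
clock: 13.75
position: [0.5482, 0.0626, 0.0334]
ee_rot: [0.0, 1.0, 0.004, -0.0]
contact_force: [-1.8, 0.0, 0.1]
width: 0.0002
gripper_force: 0.3
```

Emit:
{"fn": "step_arm", "kwargs": {"increments": [{"dp": [0.01,0,0],"yaw": 0,"grip": 0},{"dp": [0,0,0],"yaw": 0,"grip": 0}]}}

```text
clock: 14.0
position: [0.5504, 0.0626, 0.0333]
ee_rot: [0.0, 1.0, 0.004, 0.0]
contact_force: [-0.4, -0.2, 0.9]
width: 0.0001
gripper_force: 0.3
```

Emit:
{"fn": "step_arm", "kwargs": {"increments": [{"dp": [0.01,0,0],"yaw": 0,"grip": 0},{"dp": [0,0,0],"yaw": 0,"grip": 0}]}}

```text
clock: 14.25
position: [0.5505, 0.0626, 0.0332]
ee_rot: [0.0, 1.0, 0.004, -0.002]
contact_force: [-5.5, 0.5, 3.8]
width: 0.0001
gripper_force: 2.6
```

Emit:
{"fn": "step_arm", "kwargs": {"increments": [{"dp": [0.005,0,0],"yaw": 0,"grip": 0},{"dp": [0,0,0],"yaw": 0,"grip": 0}]}}

```text
clock: 14.5
position: [0.5504, 0.0627, 0.0331]
ee_rot: [0.0, 1.0, 0.004, -0.003]
contact_force: [-7.2, 0.1, 5.5]
width: -0.0001
gripper_force: 3.5
```

A firm stop at 0.5505, about where the back stop should be. I'll back off and check.

Emit:
{"fn": "step_arm", "kwargs": {"increments": [{"dp": [-0.03,0,0],"yaw": 0,"grip": 0},{"dp": [-0.2,0,0],"yaw": 0,"grip": 0},{"dp": [-0.25,0,0.1],"yaw": 0,"grip": 0},{"dp": [-0.25,0,0.25],"yaw": 0,"grip": 0},{"dp": [-0.1,-0.2,0.2],"yaw": 0,"grip": 0}]}}

```text
clock: 15.12
position: [0.3911, 0.0237, 0.1384]
ee_rot: [-0.0, 1.0, 0.006, 0.0]
contact_force: [2.1, -0.2, 0.2]
width: -0.0
gripper_force: 0.0
```

Emit:
{"fn": "step_arm", "kwargs": {"increments": [{"dp": [-0.15,-0.25,0],"yaw": 0,"grip": 0},{"dp": [0,-0.3,0],"yaw": 0,"grip": 0},{"dp": [0,-0.3,0],"yaw": 0,"grip": 0},{"dp": [0,0,0],"yaw": 0,"grip": 0}]}}

```text
clock: 15.62
position: [0.3648, -0.1525, 0.1384]
ee_rot: [0.002, 1.0, 0.001, 0.002]
contact_force: [-0.7, 0.4, 0.2]
width: -0.0002
gripper_force: 0.0
```

```bash
python3 - <<'E'
from h import *
t=cams.get_image("top");s=cams.get_image("side")
a=cv2.resize(t[130:225,180:265],(510,570),interpolation=cv2.INTER_CUBIC);b=cv2.resize(s[120:240,220:290],(280,480),interpolation=cv2.INTER_CUBIC)
b=cv2.copyMakeBorder(b,0,90,0,0,cv2.BORDER_CONSTANT)
cv2.imwrite("pics/g.png",np.hstack([a,b]));print(manip.get_state()["position"])
E
```

```text
[ 0.3632746  -0.14811346  0.13759831]
```

View pics/g.png

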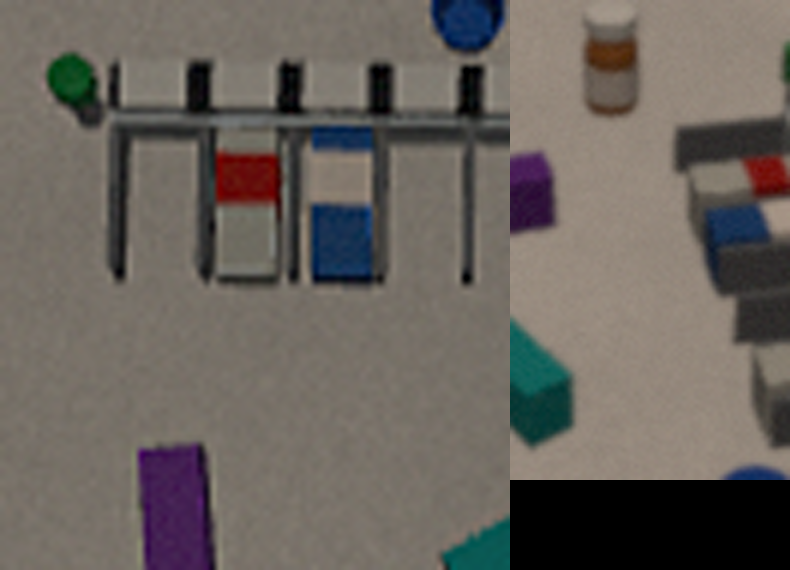

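The blue carton is fully home in the third gap: its near end is at row 278, level with the red one. The other objects in the crop haven't moved.

```bash
python3 -c "
from rig import ticket
print(ticket.sign_off())"
```

```text
the job is handed in; nothing more can be done
None
```

I ran the fingertips along the rail from plate 1 to plate 3 at about 3–5 N, then pushed the blue carton home against the stop in the third gap from the green post, and handed the job in at about 16 s; no verdict came back.

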